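# Release a battery pack from the charging dock and stop it with a finger

## Task

The bigger of the two battery packs in the charging dock is ready to be collected. Press the release key behind it with one fingertip and stop the pack with the other finger as it springs out, so that it is left standing two or three centimetres out of its bay on the dock's front tray instead of shooting off; then take the hand away. The pack is only to be stopped, not picked up or tipped; leave the smaller pack latched in its bay, and leave the things lying round the dock where they are.

Things in the scene. Friction and masses are not known exactly. Their poses are not given: they have to be found in the camera images.
- dock: Double charging dock, fixed on the bench: dark base 160 mm (x) by 165 mm (y), grey hood over its rear half, hood top 56 mm up. Origin: centre of the underside. x points from the open front (robot side) to the back, y to the left, z up; turned up to 0.25 rad from the world axes. Hood front face at x = 0; bays at y = +39 and -39 mm. A catch holds each pack against a sprung kicker behind it.
- tray_edge (a point): Middle of the front edge of the dock's flat front tray (dock x = -80 mm). The tray reaches from the hood to here; two slick runner strips per bay, tops 18 mm above the bench, carry the packs and end 3 mm short of this edge.
- pack_big: The bigger black pack, in either bay. Its head, 54 mm wide (y), 28 mm thick (x), 72 mm high, stands before the hood; its stalk, 36 mm wide, 30 mm high, 60 mm long, is inside. Origin: underside, middle of the plane of the head's rear face; head from x = -28 to 0 mm, z = 0 to 72 mm (top 90 mm above the bench); x points into the bay. Latched: origin at dock x = -3 mm. 0.16 to 0.24 kg.
- pack_big_front (a point): Centre of the front face of the bigger pack's head, 54 mm above the bench. When its key is pressed, the kicker drives the pack out along the dock's -x over the first 14 mm (7 N falling to 2.5 N); it leaves at about 0.7 m/s and, if nothing stops it, slides off the tray. Stopped farther out than 14 mm, it stays where it is on the level tray (friction about 0.12).
- pack_small: The smaller black pack (0.15 kg) in the other bay: same stalk, head 44 mm wide, 22 mm thick, 50 mm high (top 68 mm above the bench). Origin and axes as on the bigger pack; latched, its origin is at dock x = -3 mm. It stays latched.
- left_key_top (a point): Middle of the top of the left (dock +y) bay's release key: black ribbed cap 24 mm (x) by 34 mm (y) on the hood, centre 20 mm behind a latched head's rear face, top 66 mm above the bench. Goes straight down 8 mm to a hard stop; spring 1.5 N at the top, 4 N at the stop. The catch lets go after 4 to 5 mm and the pack shoots out at once. Let go, the key springs up again.
- right_key_top (a point): The same point on the right (dock -y) bay's release key, which works alike.
- driver_dark: Screwdriver with a dark handle, 191 mm long, lying beside the dock, on its right; origin at the middle of its underside, y along it.
- offcut_f: Mitred wood offcut 40 x 60 x 19 mm, lying to the left of the dock, between it and the fixed mitre saw, which stands 0.30 m high farther left (pass above it); origin at the centre of its underside.
- pencil: Green pencil 160 mm long, 7 mm thick, lying across in front of the dock; origin under its middle, y along it.
- combi_square: Combination square, 300 mm steel rule in a cast head, 19 mm high, lying nearer the robot; origin at the centre of its underside.
Things that resemble listed ones, but are neither listed nor needed, are in the scene too. What is shaped like the pack_big but yellow is not meant.

How it is judged:
By the outcome, as a careful person would: the job done as asked, in the order asked, and still so for the second after the job is handed in, with the robot touching nothing.
It also fails if it takes over 32 s, if anything falls off the work surface, if the arm or the gripper's body presses on something with over 40 N, if the wrist force passes 120 N, or if a joint passes its speed limit or range.

## Robot

A 6-joint arm with a two-finger parallel gripper is mounted at the origin on a cart in front of the work surface, level with it; the furniture and walls round the work are solid. World frame = base frame: x ahead of the robot, y to its left, z up, the work surface at z = 0. Lengths are in m, angles in rad, forces in N, time in s.
With the tool pointing down it reaches from about 0.4 to 0.825 m from the base axis. Payload 7 kg.
Tool frame: the origin (TCP) lies at the very end of the fingers, on their centre line; the grasp point (between the pads) lies arm.grip_point_offset behind it (arm.grip_point_offset is the distance from the TCP to the grasp point, in m); z points along the fingers, y is the line along which they close (so a half turn about z gives the same grasp; the last joint's range is limited). The gripper opens to 88 mm and grips with 3 to 60 N. Pads are 19 mm wide; open, the fingers measure 130 mm over their backs; the gripper's body (78 mm by 193 mm) begins 47 mm behind the grasp point.
Start: joints at [-0.903, 0.359, 0.012, 0, -1.224, -0.288], TCP at [0.25, -0.627, 0.194] pointing down, gripper open.
Joint ranges: [-3.07, 3.07], [-1.43, 2.12], [-1.02, 1.25], [-3.03, 1.67], [-3.05, -0], [-3.03, 3.03]. Speed limits (rad/s): [2.39, 2.39, 3.01, 3.14, 3.14, 3.14].

## Interface

Orientations are given as [roll, pitch, yaw] about the fixed x, y, z axes, in that order (R = Rz(yaw) Ry(pitch) Rx(roll)).
In Python, from station import arm gives the robot as it stands.
- The arm moves only by the shell command python3 -m crank 'ROWS' [OPENING] [FORCE]. ROWS is JSON, a list of rows, each an object of numbers: "dx", "dy", "dz": the shift along the tool's x, y, z in cm; "wx", "wy", "wz": the turn, a rotation vector about the tool's x, y, z in degrees. A call has exactly 10 rows; each row is the pose to reach, as a shift and turn from the pose commanded when the call began, along the tool's axes at that moment; what a row does not reach only later rows make up. A row lasts 1/8 s, in which the tool goes at most 62.5 mm and 10.7 degrees, less where a joint would pass 70% of its speed; a pose out of reach is approached as far as the arm can. A call with a gripper value outside its range is refused whole. OPENING is the finger opening in cm, from 0 to 8.76, set as the call begins (- or left out, the last holds). The fingers move at their own pace and stop on an object; FORCE is the grip in N (left out, the last holds). Time passes only in rows, so rows that repeat a pose let the fingers close, or fill a call up. It gives the time, the measured TCP pose, the force, the opening and the grip force at its end, in the units of the state.
- arm.get_state(): the state, without advancing time (a new reading comes with each control period).
- arm.grab_frame(name): name is "scene" or "top" or "wrist"; returns the picture (384x512x3 uint8, red, green, blue); there is no depth.
- arm.calibration(name): a dict with "fx", "fy", "cx", "cy" (pixels), "world_from_camera" (4x4, takes a point from camera to world coordinates). Camera axes: x right, y down, z forward; pixel columns grow to the right and rows downward; lengths in m; the calibration is good to about 2 mm. A picture is of the moment at which its call begins: read the wrist's pose just before it. calibration takes no time and is no camera call; for the wrist camera it gives the pose at the moment of the call.
- arm.job_done(): hands the job in; it is judged then, once.
Trained networks look in the newest picture that a camera, given by its name, has taken for a name from the list of things; names that differ only in an ending like _2 or _b are one class to them, and where a whole thing is asked for, a point or a joint stands for the part that bears it (a point fixed in the world has none). Each returns a list of dicts, best first, with "confidence" (0 to 1); they miss things now and then, are a little off and sometimes report something else, mostly with a low value. They report only what shows in the picture. A call takes as long as a camera call. They do not tell look-alikes from the thing itself.
- arm.find_in(camera, query): "centre" ([x, y, z] in m, in world coordinates, good to about 4 mm: the middle of the surface that is visible of it).
- arm.masks_of(camera, query): "pixels" (384x512 bool, what is visible of it).
- arm.mark_of(camera, query): "centre" ([x, y, z] in m, in world coordinates, good to about 4 mm: a listed point, or the origin of a listed thing).
The state is a dict: "t": time; "q": joint angles; "qd": joint speeds; "joint_efforts": joint torques, N m; "eef_pos": TCP position; "ee_rot": TCP orientation; "force": force on the tool from outside, world axes, zero at the start; "moment": the same for the moment, N m; "width": finger opening in m; "gripper_force": force on a finger pad.
Only numpy, scipy, OpenCV 4.12 (cv2) and the standard library are available. Lean on these libraries where they do the work, as an engineer would, in place of code of your own. Each camera call takes 0.05 s, during which the arm holds its last target. There are 200 camera calls.

## Working session

There is one attempt and no reset: what is moved stays moved. The work goes in short steps, Python scripts to look and compute and a shell command to move; the robot and the scene stay as the last step left them, time stands still between calls to the robot, and variables do not carry over. Pictures are saved under pics/ and viewed, at most 10 in all, crops included, and the job is handed in when it is done.

```bash
mkdir -p pics; ls; python3 - <<'E'
from station import arm
import cv2
for n in ("scene","top"):
    im=arm.grab_frame(n); cv2.imwrite(f"pics/{n}0.png",cv2.resize(im[:,:,::-1],(768,576)))
    for q in ("dock","tray_edge","pack_big","pack_big_front","pack_small","left_key_top","right_key_top"):
        for d in arm.mark_of(n,q)[:3]: print(n,q,[round(float(v),4) for v in d["centre"]],round(d["confidence"],2))
print(arm.get_state()); print(arm.grip_point_offset)
E
```

```text
pics
top dock [0.3159, -0.3016, -0.0004] 0.74
top dock [0.5364, -0.2796, 0.0003] 0.64
top tray_edge [0.4571, -0.2948, 0.0162] 0.75
top pack_big [0.5364, -0.324, 0.0152] 0.92
top pack_big [0.5465, -0.5179, -0.0012] 0.83
top pack_big_front [0.5054, -0.3275, 0.0467] 0.77
top pack_small [0.5259, -0.2466, 0.0172] 0.7
top pack_small [0.5556, -0.3223, 0.0697] 0.37
top right_key_top [0.5577, -0.3213, 0.0669] 0.65
{'t': 0.8, 'q': array([-9.02905020e-01,  3.58537374e-01,  1.19220756e-02, -2.16763855e-05,
       -1.22411543e+00, -2.88135663e-01]), 'qd': array([-1.54641586e-04, -7.92962116e-04,  8.26193126e-05, -1.14975579e-03,
       -1.53158229e-03,  8.15346456e-04]), 'joint_efforts': array([ 3.83083971e-04, -5.82289302e+01,  2.93282354e+01,  7.00218379e+00,
        1.25663099e-02, -1.44426610e-05]), 'eef_pos': array([ 0.25022471, -0.62688598,  0.19390749]), 'ee_rot': array([-3.14153556e+00,  3.81868728e-05, -2.76184437e+00]), 'force': array([ 0.21321332,  0.49137697, -0.57872767]), 'moment': array([ 0.03134443, -0.01054687,  0.0457959 ]), 'gripper_force': 0.0, 'width': 0.08775178443986617}
0.0188
```

View pics/scene0.png

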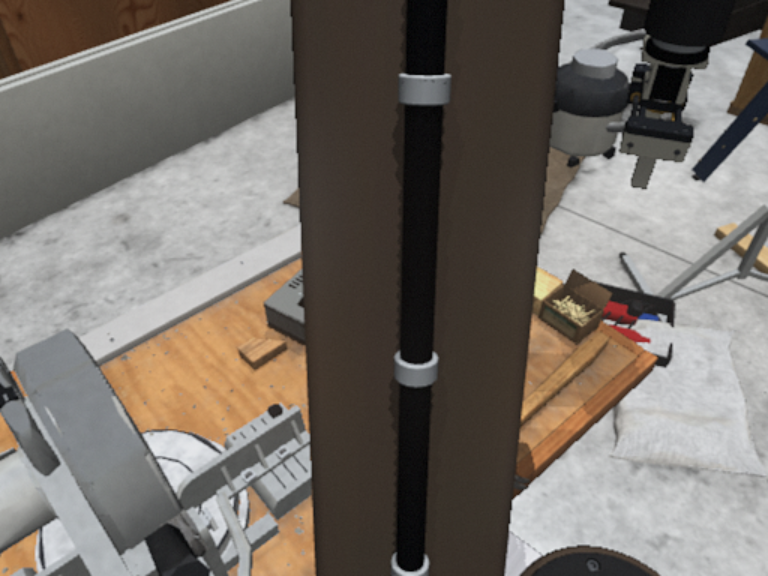

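View pics/top0.png

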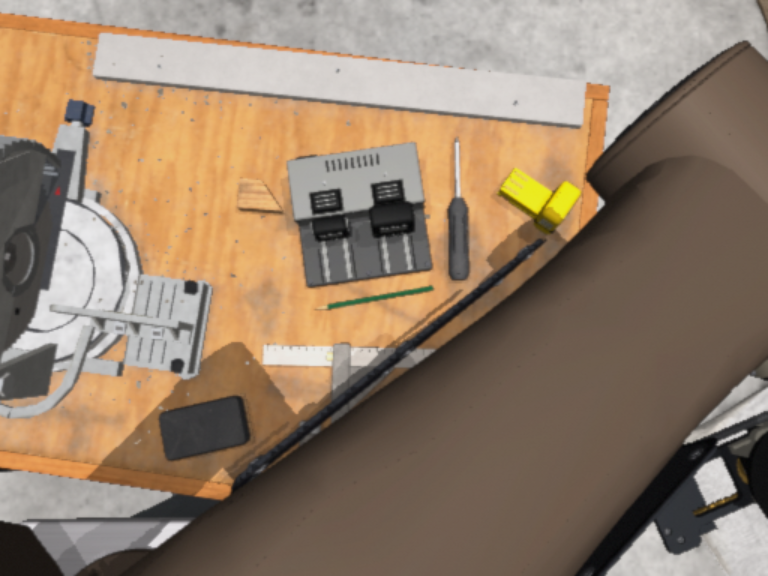

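The top view shows the dock at px (360,215). The big pack is in the right bay at (392,215) and the small one in the left bay at (331,225). The yellow look-alike lies at (545,205) and isn't the one meant. The scene view is blocked by the arm. Next I'll enlarge the dock to confirm this and pick points to fit its pose.

```bash
python3 - <<'E'
import cv2
im=cv2.resize(cv2.imread("pics/top0.png"),(512,384),interpolation=cv2.INTER_AREA)
from station import arm
im=arm.grab_frame("top")[:,:,::-1]; cv2.imwrite("pics/top_raw.png",im)
c=cv2.resize(im[85:205,180:310],None,fx=5,fy=5,interpolation=cv2.INTER_CUBIC)
cv2.imwrite("pics/crop.png",c)
E
```

```text
(no output)
```

View pics/crop.png

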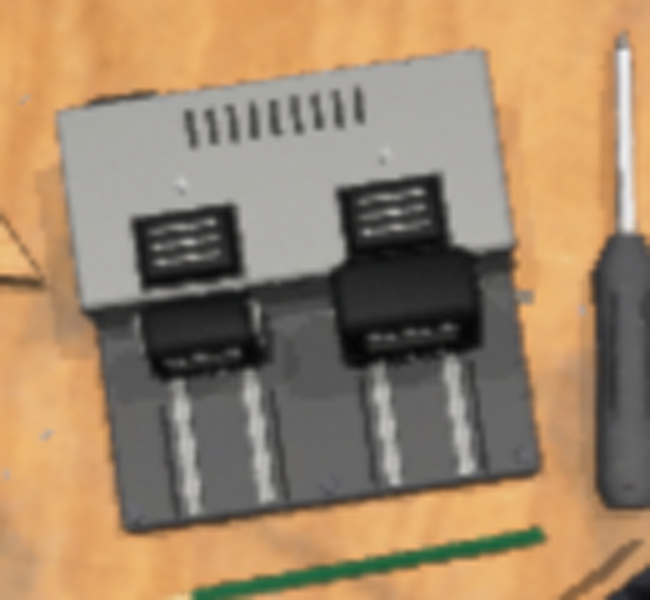

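The crop confirms it: the wider, taller black pack is in the right bay (crop px 408,300) and the narrower one is on the left (205,335). I'll fit the dock pose from its corners.

```bash
cat > fit.py <<'E'
import numpy as np
from scipy.optimize import least_squares
from station import arm
def project(cal,P):
    T=np.linalg.inv(cal["world_from_camera"]); c=P@T[:3,:3].T+T[:3,3]
    return np.c_[cal["fx"]*c[:,0]/c[:,2]+cal["cx"], cal["fy"]*c[:,1]/c[:,2]+cal["cy"]]
def d2w(p,D):
    c,s=np.cos(p[2]),np.sin(p[2]); D=np.asarray(D,float)
    return np.c_[p[0]+c*D[:,0]-s*D[:,1], p[1]+s*D[:,0]+c*D[:,1], D[:,2]]
E
python3 - <<'E'
from fit import *
cal=arm.calibration("top")
D=np.array([[80,82.5,56],[80,-82.5,56],[0,-82.5,56],[0,82.5,56],[-80,82.5,14],[-80,-82.5,14],[17,39,66]])/1e3
px=np.array([[58,113],[486,50],[513,244],[85,310],[128,531],[540,470],[187,245]])/5+[180,85]-0.4
r=least_squares(lambda p:(project(cal,d2w(p,D))-px).ravel(),[.53,-.28,.13],loss="soft_l1")
p=r.x; print(p); print((project(cal,d2w(p,D))-px).round(2).tolist())
M=np.array([[17,-39,66],[-31,-39,54],[-80,0,18],[-3,-39,18]])/1e3
print(d2w(p,M).round(4)); np.save("dock.npy",p)
print(project(cal,d2w(p,[[-.08,0,0],[-.08,0,.09]])),cal["fx"])
E
```

```text
[ 0.53290948 -0.28352878  0.13342888]
[[-0.56, -1.18], [-0.12, -1.49], [0.87, 0.5], [-0.54, 0.29], [-0.62, 0.73], [1.16, 0.44], [0.19, -0.18]]
[[ 0.5549 -0.3199  0.066 ]
 [ 0.5074 -0.3263  0.054 ]
 [ 0.4536 -0.2942  0.018 ]
 [ 0.5351 -0.3226  0.018 ]]
[[246.97010822 186.27954853]
 [244.61728993 179.40021738]] 495.372772927881
```

```bash
python3 -m crank '[{"dx":-4.45,"dy":2.27,"wz":-9.5},{"dx":-8.9,"dy":4.55,"wz":-19},{"dx":-13.35,"dy":6.82,"wz":-28.5},{"dx":-17.8,"dy":9.1,"wz":-38},{"dx":-22.25,"dy":11.4,"wz":-47.4},{"dx":-26.7,"dy":13.6,"wz":-56.9},{"dx":-31.1,"dy":15.9,"wz":-66.4},{"dx":-35.6,"dy":18.2,"wz":-75.9},{"dx":-35.6,"dy":18.2,"wz":-75.9},{"dx":-35.6,"dy":18.2,"wz":-75.9}]' 6.7 50
python3 - <<'E'
from fit import *
import cv2
cal=arm.calibration("wrist"); im=arm.grab_frame("wrist")[:,:,::-1]
cv2.imwrite("pics/w1.png",cv2.resize(im,(768,576),interpolation=cv2.INTER_CUBIC))
for n in("wrist",):
  for q in ("pack_big_front","pack_big","right_key_top","left_key_top","tray_edge"):
    for d in arm.mark_of(n,q)[:2]: print(n,q,[round(float(v),4) for v in d["centre"]],round(d["confidence"],2))
p=np.load("dock.npy")
M=np.array([[5,-22,66],[29,-22,66],[5,-56,66],[29,-56,66],[-3,-12,90],[-31,-12,90],[-3,-66,90],[-31,-66,90],[0,82.5,56],[0,-82.5,56],[80,-82.5,56],[80,82.5,56],[-80,-82.5,14]])/1e3
print((project(cal,d2w(p,M))*1.5).round(0).tolist()); s=arm.get_state(); print(s["t"],s["eef_pos"],s["ee_rot"],s["width"])
np.save("calw.npy",cal,allow_pickle=True)
E
```

```text
[[582.0, 679.0], [573.0, 698.0], [548.0, 673.0], [539.0, 691.0], [608.0, 704.0], [620.0, 681.0], [550.0, 693.0], [561.0, 670.0], [682.0, 684.0], [519.0, 652.0], [493.0, 712.0], [649.0, 741.0], [533.0, 549.0]]
1.15 [ 0.25018283 -0.62687755  0.19383655] [ 3.14152041e+00 -2.67009281e-05 -2.76184822e+00] 0.08777693628961697$[0]: bad value
```

View pics/w1.png

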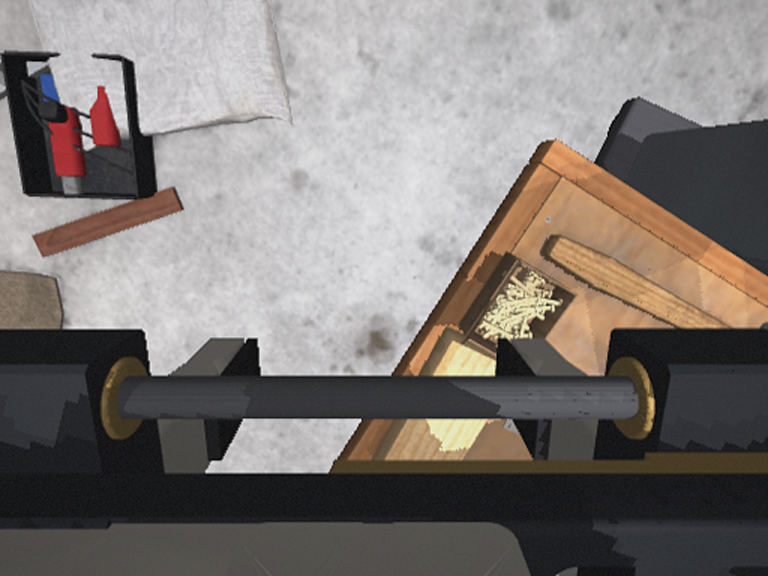

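The move was refused, so the arm hasn't moved; this wrist view only shows the fingers and the floor. I'll resend with all six keys in each row.

```bash
python3 -m crank '[{"dx":-4.45,"dy":2.27,"dz":0,"wx":0,"wy":0,"wz":-9.5},{"dx":-8.9,"dy":4.55,"dz":0,"wx":0,"wy":0,"wz":-19},{"dx":-13.35,"dy":6.82,"dz":0,"wx":0,"wy":0,"wz":-28.5},{"dx":-17.8,"dy":9.1,"dz":0,"wx":0,"wy":0,"wz":-38},{"dx":-22.25,"dy":11.4,"dz":0,"wx":0,"wy":0,"wz":-47.4},{"dx":-26.7,"dy":13.6,"dz":0,"wx":0,"wy":0,"wz":-56.9},{"dx":-31.1,"dy":15.9,"dz":0,"wx":0,"wy":0,"wz":-66.4},{"dx":-35.6,"dy":18.2,"dz":0,"wx":0,"wy":0,"wz":-75.9},{"dx":-35.6,"dy":18.2,"dz":0,"wx":0,"wy":0,"wz":-75.9},{"dx":-35.6,"dy":18.2,"dz":0,"wx":0,"wy":0,"wz":-75.9}]' 6.7 50 || python3 -m crank --help
```

```text
t: 2.4
eef_pos: [0.5134, -0.3257, 0.1938]
ee_rot: [3.141, 0.0, -1.437]
force: [-0.8, 0.4, 0.5]
width: 0.0666
gripper_force: 0.0
```

```bash

python3 - <<'E'
from fit import *
import cv2
p=np.load("dock.npy")
M=np.array([[5,-22,66],[29,-22,66],[5,-56,66],[29,-56,66],[-3,-12,90],[-31,-12,90],[-3,-66,90],[-31,-66,90],[0,82.5,56],[0,-82.5,56],[80,-82.5,56],[80,82.5,56],[-80,-82.5,14],[-80,82.5,14]])/1e3
for n in("wrist","scene","top"):
  cal=arm.calibration(n); im=arm.grab_frame(n)[:,:,::-1]
  cv2.imwrite(f"pics/{n}2.png",im); cv2.imwrite(f"pics/{n}2b.png",cv2.resize(im,(768,576),interpolation=cv2.INTER_CUBIC))
  for q in ("pack_big_front","pack_big","right_key_top","left_key_top","tray_edge"):
    for d in arm.mark_of(n,q)[:2]: print(n,q,[round(float(v),4) for v in d["centre"]],round(d["confidence"],2))
  print(n,(project(cal,d2w(p,M))*1.5).round(0).tolist())
E
```

```text
wrist pack_big_front [0.5093, -0.3297, 0.0517] 0.68
wrist pack_big_front [0.3138, -0.3074, 0.0007] 0.4
wrist pack_big [0.5377, -0.328, 0.0199] 0.69
wrist right_key_top [0.5566, -0.318, 0.0686] 0.97
wrist right_key_top [0.5465, -0.2479, 0.0641] 0.71
wrist left_key_top [0.5489, -0.2469, 0.0628] 0.97
wrist tray_edge [0.4518, -0.2941, 0.0194] 0.7
wrist tray_edge [0.3164, -0.3057, -0.0026] 0.24
wrist [[334.0, 292.0], [301.0, 292.0], [333.0, 245.0], [298.0, 245.0], [343.0, 316.0], [384.0, 316.0], [341.0, 236.0], [385.0, 236.0], [344.0, 415.0], [340.0, 206.0], [227.0, 206.0], [244.0, 415.0], [445.0, 202.0], [438.0, 390.0]]
scene [[343.0, 276.0], [330.0, 270.0], [355.0, 264.0], [343.0, 258.0], [342.0, 270.0], [357.0, 277.0], [363.0, 250.0], [378.0, 257.0], [304.0, 323.0], [368.0, 260.0], [328.0, 243.0], [262.0, 302.0], [409.0, 298.0], [350.0, 365.0]]
top pack_big_front [0.5287, -0.546, 0.0356] 0.94
top pack_big [0.5474, -0.5203, 0.0038] 0.81
top pack_big [0.5362, -0.3196, 0.0187] 0.65
top right_key_top [0.5553, -0.3195, 0.0692] 0.53
top left_key_top [0.5451, -0.4093, 0.0017] 0.4
top tray_edge [0.4547, -0.2949, 0.0154] 0.91
top [[376.0, 202.0], [373.0, 184.0], [403.0, 198.0], [400.0, 179.0], [368.0, 205.0], [371.0, 228.0], [412.0, 198.0], [416.0, 221.0], [294.0, 220.0], [425.0, 201.0], [415.0, 140.0], [286.0, 159.0], [433.0, 269.0], [307.0, 287.0]]
```

View pics/wrist2b.png

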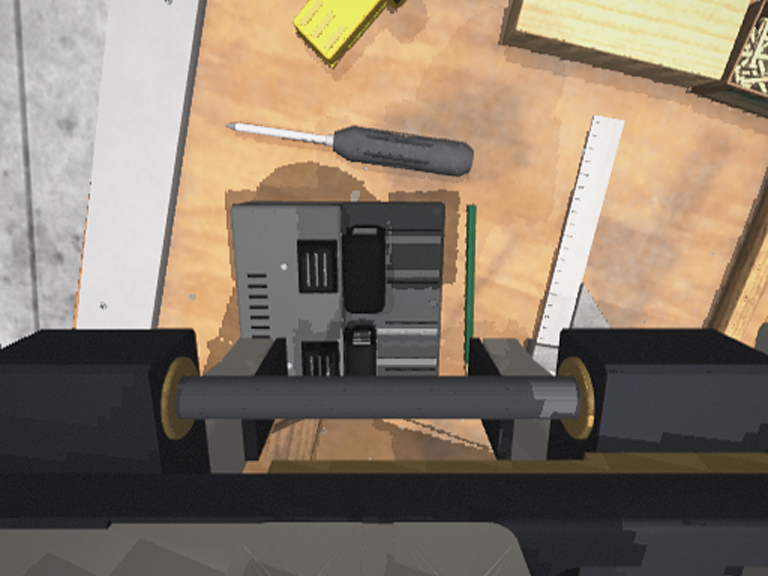

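View pics/scene2b.png

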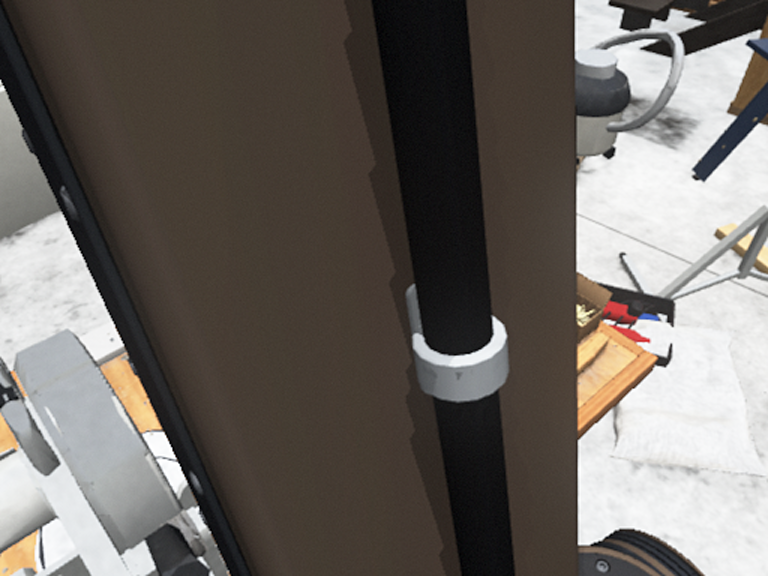

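The wrist view matches the dock fit to within about 2 mm: hood corner at (342,207) against (340,206) predicted, and right key at (298–337, 240–293) against (299–334, 245–292). The scene camera is still blocked by the arm. I'll descend to just above the key.

```bash
python3 -m crank '[{"dx":0,"dy":0,"dz":2,"wx":0,"wy":0,"wz":0},{"dx":0,"dy":0,"dz":4,"wx":0,"wy":0,"wz":0},{"dx":0,"dy":0,"dz":6,"wx":0,"wy":0,"wz":0},{"dx":0,"dy":0,"dz":8,"wx":0,"wy":0,"wz":0},{"dx":0,"dy":0,"dz":9.5,"wx":0,"wy":0,"wz":0},{"dx":0,"dy":0,"dz":10.5,"wx":0,"wy":0,"wz":0},{"dx":0,"dy":0,"dz":11.5,"wx":0,"wy":0,"wz":0},{"dx":0,"dy":0,"dz":12.3,"wx":0,"wy":0,"wz":0},{"dx":0,"dy":0,"dz":12.3,"wx":0,"wy":0,"wz":0},{"dx":0,"dy":0,"dz":12.3,"wx":0,"wy":0,"wz":0}]' 6.7 50
python3 - <<'E'
from station import arm
import cv2
cv2.imwrite("pics/w3.png",cv2.resize(arm.grab_frame("wrist")[:,:,::-1],(768,576)))
E
```

```text
t: 4.55
eef_pos: [0.5137, -0.326, 0.0713]
ee_rot: [-3.141, -0.0, -1.437]
force: [0.6, 0.2, 0.7]
width: 0.0672
gripper_force: 0.0
```

View pics/w3.png

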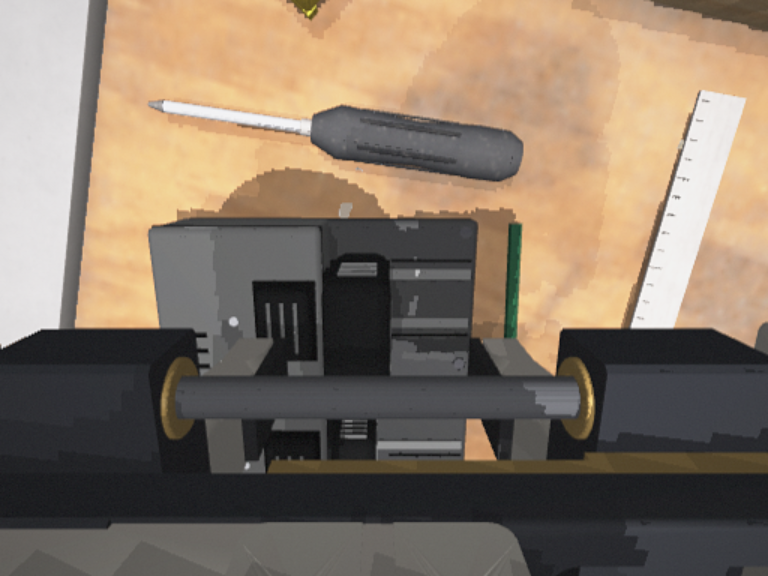

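```bash
python3 - <<'E'
from fit import *
from scipy.spatial.transform import Rotation as R
p=np.load("dock.npy"); cal=arm.calibration("wrist"); s=arm.get_state()
Rt=R.from_euler("xyz",s["ee_rot"]).as_matrix(); t=s["eef_pos"]
f=lambda *v:(project(cal,np.array([t+Rt@(np.array(v)/1e3)]))*1.5).round()[0].tolist()
print("tcp",f(0,0,0),[f(a,b,c) for b in(33.5,-33.5,54.5,-54.5) for a in(-9.5,9.5) for c in(0,-30)])
M=np.array([[5,-22,66],[29,-22,66],[5,-56,66],[29,-56,66],[-3,-12,90],[-31,-12,90],[-3,-66,90],[-31,-66,90],[0,-82.5,56],[80,-82.5,56],[-80,-82.5,14]])/1e3
print((project(cal,d2w(p,M))*1.5).round().tolist())
c,sn=np.cos(p[2]),np.sin(p[2]); d=t[:2]-p[:2]; print("tcp dock",c*d[0]+sn*d[1],-sn*d[0]+c*d[1], cal["world_from_camera"].round(3).tolist())
E
```

```text
tcp [375.0, 331.0] [[450.0, 351.0], [462.0, 382.0], [452.0, 311.0], [464.0, 335.0], [300.0, 351.0], [287.0, 382.0], [298.0, 311.0], [285.0, 335.0], [497.0, 351.0], [517.0, 382.0], [500.0, 311.0], [521.0, 335.0], [253.0, 351.0], [232.0, 382.0], [250.0, 311.0], [228.0, 335.0]]
[[311.0, 363.0], [259.0, 363.0], [308.0, 292.0], [254.0, 292.0], [323.0, 409.0], [390.0, 409.0], [319.0, 283.0], [391.0, 283.0], [320.0, 229.0], [142.0, 229.0], [478.0, 219.0]]
tcp dock -0.024668211239916867 -0.03956557485333989 [[-0.991, -0.129, -0.035, 0.522], [-0.134, 0.957, 0.258, -0.395], [-0.0, 0.26, -0.966, 0.262], [0.0, 0.0, 0.0, 1.0]]
```

```bash
python3 - <<'E'
from fit import *
import cv2
cal=arm.calibration("scene")
P=np.array([[.2502,-.6269,z] for z in(.194,.2128,.224,.26,.30)])
print((project(cal,P)*1.5).round(0).tolist())
# start finger tips: tool y at yaw -2.762
y=np.array([np.sin(-2.7618),-np.cos(-2.7618),0])
print([(project(cal,np.array([P[0]+s*y*.054,P[2]+s*y*.054]))*1.5).round().tolist() for s in(1,-1)])
a=cv2.imread("pics/scene0.png")[0:260,560:768]; b=cv2.imread("pics/w3.png")[210:480,140:560]
a=cv2.resize(a,None,fx=1.8,fy=1.8,interpolation=cv2.INTER_CUBIC)
b=cv2.resize(b,(420,468)); b=cv2.convertScaleAbs(b,alpha=1.8,beta=30)
cv2.imwrite("pics/chk.png",np.hstack([a,b]))
E
```

```text
[[633.0, 185.0], [636.0, 174.0], [638.0, 168.0], [645.0, 146.0], [653.0, 120.0]]
[[[630.0, 206.0], [636.0, 188.0]], [[635.0, 166.0], [640.0, 149.0]]]
```

View pics/chk.png

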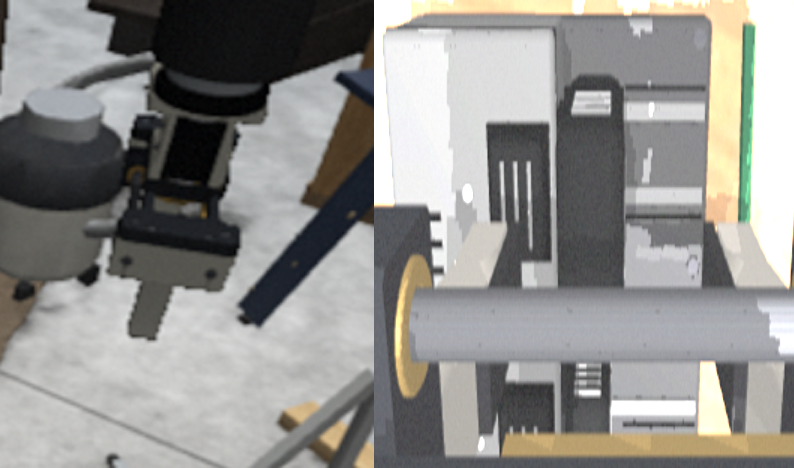

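Both camera views suggest the visible fingertips end about 28 mm above the nominal TCP. I'll press down slowly in small steps and go by the force reading.

```bash
python3 -m crank '[{"dx":0,"dy":0,"dz":0.3,"wx":0,"wy":0,"wz":0},{"dx":0,"dy":0,"dz":0.5,"wx":0,"wy":0,"wz":0},{"dx":0,"dy":0,"dz":0.6,"wx":0,"wy":0,"wz":0},{"dx":0,"dy":0,"dz":0.7,"wx":0,"wy":0,"wz":0},{"dx":0,"dy":0,"dz":0.8,"wx":0,"wy":0,"wz":0},{"dx":0,"dy":0,"dz":0.9,"wx":0,"wy":0,"wz":0},{"dx":0,"dy":0,"dz":1.0,"wx":0,"wy":0,"wz":0},{"dx":0,"dy":0,"dz":1.1,"wx":0,"wy":0,"wz":0},{"dx":0,"dy":0,"dz":1.15,"wx":0,"wy":0,"wz":0},{"dx":0,"dy":0,"dz":1.15,"wx":0,"wy":0,"wz":0}]' 6.7 50
python3 - <<'E'
from fit import *
import cv2
cv2.imwrite("pics/w4.png",cv2.resize(arm.grab_frame("wrist")[:,:,::-1],(768,576)))
for q in ("pack_big_front","pack_big","right_key_top"):
    for d in arm.mark_of("wrist",q)[:2]: print(q,[round(float(v),4) for v in d["centre"]],round(d["confidence"],2))
s=arm.get_state(); print(s["force"],s["moment"],s["eef_pos"],s["t"])
E
```

```text
t: 5.85
eef_pos: [0.5134, -0.3259, 0.0593]
ee_rot: [3.142, 0.0, -1.437]
force: [-0.4, 0.7, 0.0]
width: 0.0672
gripper_force: 0.0
pack_big_front [0.5099, -0.3269, 0.0529] 0.77
pack_big [0.5358, -0.326, 0.0186] 0.62
right_key_top [0.557, -0.3182, 0.0682] 0.88
right_key_top [0.4515, -0.2948, 0.0168] 0.25
[-0.14373091  0.06648927 -0.61988917] [ 0.00688456  0.09024776 -0.05963442] [ 0.51341487 -0.32587531  0.05940539] 6.05
```

There was no contact and the pack is still latched, so the fingers really do end higher than the stated TCP. I'll keep going down in steps, reading the force each time.

```bash
python3 -m crank '[{"dx":0,"dy":0,"dz":0.2,"wx":0,"wy":0,"wz":0},{"dx":0,"dy":0,"dz":0.4,"wx":0,"wy":0,"wz":0},{"dx":0,"dy":0,"dz":0.6,"wx":0,"wy":0,"wz":0},{"dx":0,"dy":0,"dz":0.8,"wx":0,"wy":0,"wz":0},{"dx":0,"dy":0,"dz":1.0,"wx":0,"wy":0,"wz":0},{"dx":0,"dy":0,"dz":1.2,"wx":0,"wy":0,"wz":0},{"dx":0,"dy":0,"dz":1.4,"wx":0,"wy":0,"wz":0},{"dx":0,"dy":0,"dz":1.5,"wx":0,"wy":0,"wz":0},{"dx":0,"dy":0,"dz":1.5,"wx":0,"wy":0,"wz":0},{"dx":0,"dy":0,"dz":1.5,"wx":0,"wy":0,"wz":0}]' 6.7 50
python3 - <<'E'
from fit import *
import cv2
cv2.imwrite("pics/w5.png",cv2.resize(arm.grab_frame("wrist")[:,:,::-1],(768,576)))
s=arm.get_state(); print(s["force"],s["eef_pos"],s["t"])
E
```

```text
t: 7.3
eef_pos: [0.5134, -0.3259, 0.0444]
ee_rot: [-3.141, -0.0, -1.437]
force: [0.1, -0.2, -0.2]
width: 0.0671
gripper_force: 0.0
[ 0.02760538 -1.09277018  0.1287292 ] [ 0.51345977 -0.32591484  0.04446096] 7.35
```

View pics/w5.png

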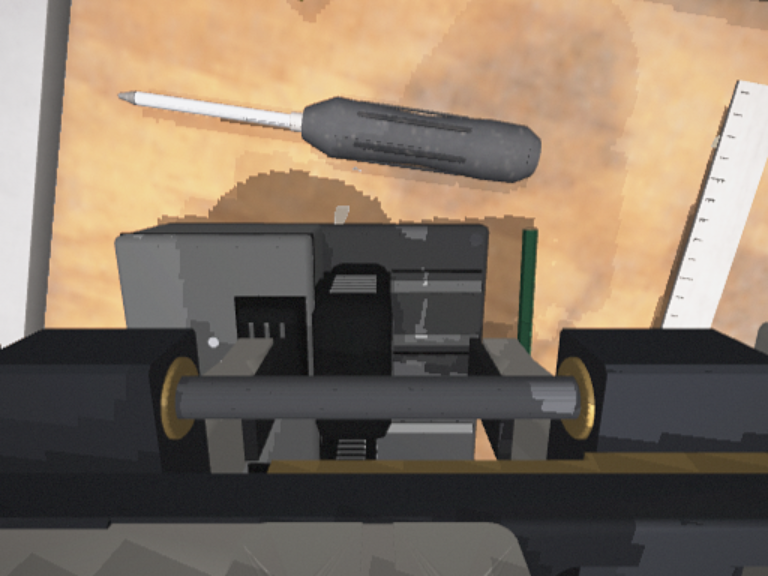

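The visible tip is still above the key, which covers (235–306, 296–397). The finger's near corner at (273,338) fits that once parallax is allowed for. The pack is latched and the force is zero, so I'll keep going down.

```bash
python3 -m crank '[{"dx":0,"dy":0,"dz":0.1,"wx":0,"wy":0,"wz":0},{"dx":0,"dy":0,"dz":0.2,"wx":0,"wy":0,"wz":0},{"dx":0,"dy":0,"dz":0.3,"wx":0,"wy":0,"wz":0},{"dx":0,"dy":0,"dz":0.4,"wx":0,"wy":0,"wz":0},{"dx":0,"dy":0,"dz":0.5,"wx":0,"wy":0,"wz":0},{"dx":0,"dy":0,"dz":0.6,"wx":0,"wy":0,"wz":0},{"dx":0,"dy":0,"dz":0.7,"wx":0,"wy":0,"wz":0},{"dx":0,"dy":0,"dz":0.8,"wx":0,"wy":0,"wz":0},{"dx":0,"dy":0,"dz":0.9,"wx":0,"wy":0,"wz":0},{"dx":0,"dy":0,"dz":0.95,"wx":0,"wy":0,"wz":0}]' 6.7 50
python3 - <<'E'
from fit import *
import cv2
cv2.imwrite("pics/w6.png",cv2.resize(arm.grab_frame("wrist")[:,:,::-1],(768,576)))
for q in ("pack_big_front","pack_big","right_key_top"):
    for d in arm.mark_of("wrist",q)[:2]: print(q,[round(float(v),4) for v in d["centre"]],round(d["confidence"],2))
s=arm.get_state(); print(s["force"],s["moment"],s["eef_pos"],s["t"])
E
```

```text
t: 8.6
eef_pos: [0.5134, -0.3259, 0.0348]
ee_rot: [3.142, 0.0, -1.437]
force: [-0.7, -0.3, -0.1]
width: 0.0672
gripper_force: 0.0
pack_big_front [0.5067, -0.3251, 0.0516] 0.82
pack_big [0.5351, -0.3245, 0.019] 0.92
[-0.22532435 -0.16049866 -0.93413908] [-0.02072069  0.09695907  0.0238283 ] [ 0.51338026 -0.32588502  0.03485621] 8.8
```

View pics/w6.png

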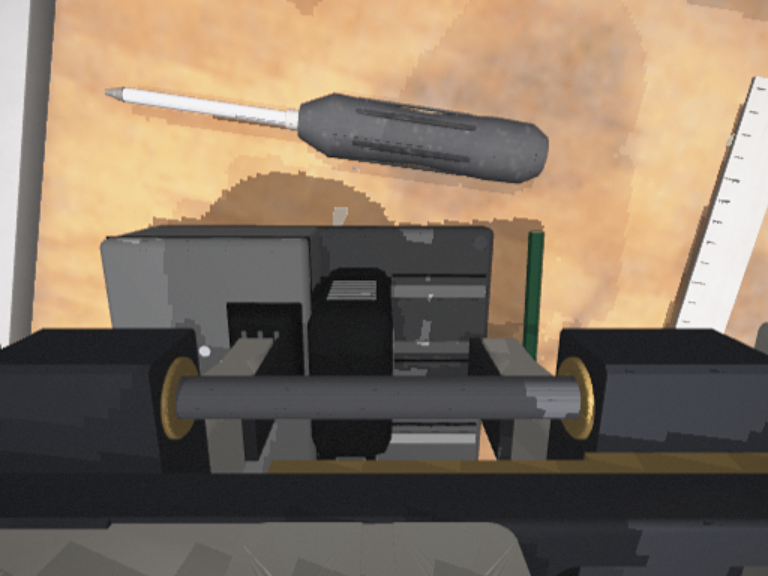

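I've now used all ten views. The picture shows the pack still latched and the finger over the key (228–302, from row 303), still a bit above it. I'll take 5 mm steps from here, less than the key's 8 mm travel, and use force and detection instead of pictures.

```bash
cat > chk.py <<'E'
from fit import *
F=[]
arm.grab_frame("wrist")
for q in ("pack_big","pack_big_front"):
    for d in arm.mark_of("wrist",q)[:1]: print(q,[round(float(v),4) for v in d["centre"]],round(d["confidence"],2))
    F.append(arm.get_state()["force"])
s=arm.get_state(); print(np.mean(F,0).round(2),s["moment"].round(2),s["eef_pos"].round(4),s["width"],s["t"])
E
python3 -m crank '[{"dx":0,"dy":0,"dz":0.1,"wx":0,"wy":0,"wz":0},{"dx":0,"dy":0,"dz":0.2,"wx":0,"wy":0,"wz":0},{"dx":0,"dy":0,"dz":0.3,"wx":0,"wy":0,"wz":0},{"dx":0,"dy":0,"dz":0.4,"wx":0,"wy":0,"wz":0},{"dx":0,"dy":0,"dz":0.5,"wx":0,"wy":0,"wz":0},{"dx":0,"dy":0,"dz":0.5,"wx":0,"wy":0,"wz":0},{"dx":0,"dy":0,"dz":0.5,"wx":0,"wy":0,"wz":0},{"dx":0,"dy":0,"dz":0.5,"wx":0,"wy":0,"wz":0},{"dx":0,"dy":0,"dz":0.5,"wx":0,"wy":0,"wz":0},{"dx":0,"dy":0,"dz":0.5,"wx":0,"wy":0,"wz":0}]' 6.7 50
python3 chk.py
```

```text
t: 10.05
eef_pos: [0.5135, -0.3259, 0.0299]
ee_rot: [-3.141, -0.0, -1.437]
force: [-0.5, 0.4, 3.4]
width: 0.0674
gripper_force: 1.4
pack_big [0.5366, -0.3272, 0.0191] 0.77
pack_big_front [0.5056, -0.3258, 0.0547] 0.6
[-0.05  0.27  2.67] [0.04 0.11 0.07] [ 0.5135 -0.3259  0.0299] 0.06723291895936967 10.2
```

Contact: about 2.7 N, which puts the key roughly 4 mm down with the pack still latched. I'll press 2.5 mm more and hold.

```bash
python3 -m crank '[{"dx":0,"dy":0,"dz":0.1,"wx":0,"wy":0,"wz":0},{"dx":0,"dy":0,"dz":0.2,"wx":0,"wy":0,"wz":0},{"dx":0,"dy":0,"dz":0.25,"wx":0,"wy":0,"wz":0},{"dx":0,"dy":0,"dz":0.25,"wx":0,"wy":0,"wz":0},{"dx":0,"dy":0,"dz":0.25,"wx":0,"wy":0,"wz":0},{"dx":0,"dy":0,"dz":0.25,"wx":0,"wy":0,"wz":0},{"dx":0,"dy":0,"dz":0.25,"wx":0,"wy":0,"wz":0},{"dx":0,"dy":0,"dz":0.25,"wx":0,"wy":0,"wz":0},{"dx":0,"dy":0,"dz":0.25,"wx":0,"wy":0,"wz":0},{"dx":0,"dy":0,"dz":0.25,"wx":0,"wy":0,"wz":0}]' 6.7 50
python3 chk.py
```

```text
t: 11.45
eef_pos: [0.5132, -0.3259, 0.0273]
ee_rot: [3.141, 0.0, -1.437]
force: [-3.3, -0.9, 3.7]
width: 0.0668
gripper_force: 1.6
pack_big [0.5092, -0.3314, 0.0205] 0.78
[-3.05 -0.02  3.06] [-0.18  1.06 -0.03] [ 0.5132 -0.3259  0.0273] 0.06700745174768075 11.6
```

The catch let go and the pack moved. But there's a steady 3 N on the tool along x, so I'll measure the pack's travel precisely before retreating.

```bash
python3 - <<'E'
from fit import *
import cv2
p=np.load("dock.npy"); c,s=np.cos(p[2]),np.sin(p[2])
w5=cv2.imread("pics/w6.png",0)
cal=arm.calibration("wrist"); im=arm.grab_frame("wrist"); cv2.imwrite("pics/w7.png",cv2.resize(im[:,:,::-1],(768,576)))
for q in("pack_big","pack_big_front"):
  for d in arm.mark_of("wrist",q)[:2]:
    v=d["centre"]; e=v[:2]-p[:2]; print(q,"dock",(c*e[0]+s*e[1]).round(4),(-s*e[0]+c*e[1]).round(4),v[2].round(3),round(d["confidence"],2))
m=arm.masks_of("wrist","pack_big")
for k in m[:2]:
  ys,xs=np.nonzero(k["pixels"]); print("mask",round(k["confidence"],2),xs.min()*1.5,xs.max()*1.5,ys.min()*1.5,ys.max()*1.5)
for out in(0,12,20,27):
  P=np.array([[-3-out,-12,90],[-31-out,-12,90],[-3-out,-66,90],[-31-out,-66,90]])/1e3
  print(out,(project(cal,d2w(p,P))*1.5).round().tolist())
w7=cv2.imread("pics/w7.png",0)
for y in(300,350,365): print(y,w5[y,280:520:6].tolist(),w7[y,280:520:6].tolist())
arm.grab_frame("top")
for d in arm.mark_of("top","pack_big")[:2]: print("top",d["centre"].round(4),round(d["confidence"],2))
print(arm.get_state()["force"],arm.get_state()["t"])
E
```

```text
Traceback (most recent call last):
AttributeError: 'float' object has no attribute 'round'
```

```bash
python3 - <<'E'
from fit import *
import cv2
p=np.load("dock.npy"); c,s=np.cos(p[2]),np.sin(p[2])
w5=cv2.imread("pics/w6.png",0)
cal=arm.calibration("wrist"); im=arm.grab_frame("wrist"); cv2.imwrite("pics/w7.png",cv2.resize(im[:,:,::-1],(768,576)))
for q in("pack_big","pack_big_front"):
  for d in arm.mark_of("wrist",q)[:2]:
    v=np.array(d["centre"]); e=v[:2]-p[:2]; print(q,"dock",c*e[0]+s*e[1],-s*e[0]+c*e[1],v[2],d["confidence"])
m=arm.masks_of("wrist","pack_big")
for k in m[:2]:
  ys,xs=np.nonzero(k["pixels"]); print("mask",k["confidence"],xs.min()*1.5,xs.max()*1.5,ys.min()*1.5,ys.max()*1.5)
for out in(0,12,20,27):
  P=np.array([[-3-out,-66,90],[-31-out,-66,90]])/1e3
  print(out,(project(cal,d2w(p,P))*1.5).round().tolist())
w7=cv2.imread("pics/w7.png",0)
for y in(300,350,365): print(y,w5[y,280:520:6].tolist(),w7[y,280:520:6].tolist())
arm.grab_frame("top")
for d in arm.mark_of("top","pack_big")[:2]: print("top",np.round(d["centre"],4),d["confidence"])
print(arm.get_state()["force"],arm.get_state()["t"])
E
```

```text
pack_big dock -0.029025765065787506 -0.041781192747663815 0.0204 0.95
0 [[299.0, 319.0], [394.0, 319.0]]
12 [[340.0, 319.0], [435.0, 319.0]]
20 [[367.0, 319.0], [462.0, 319.0]]
27 [[391.0, 319.0], [486.0, 319.0]]
300 [111, 112, 111, 111, 99, 51, 20, 21, 41, 35, 36, 38, 36, 36, 35, 34, 27, 20, 19, 49, 61, 57, 61, 61, 61, 82, 61, 58, 61, 62, 61, 62, 56, 60, 61, 116, 123, 126, 127, 125] [117, 117, 117, 116, 93, 23, 22, 25, 23, 23, 23, 24, 19, 24, 23, 23, 21, 23, 20, 22, 23, 21, 108, 101, 108, 109, 107, 108, 107, 108, 67, 41, 115, 116, 116, 51, 135, 137, 136, 134]
350 [25, 24, 22, 17, 72, 24, 27, 27, 27, 25, 26, 24, 26, 28, 27, 27, 27, 24, 21, 87, 84, 84, 84, 84, 84, 85, 85, 84, 84, 84, 85, 85, 26, 27, 30, 105, 110, 111, 104, 98] [29, 25, 21, 21, 85, 31, 29, 28, 25, 27, 25, 27, 26, 26, 29, 26, 29, 24, 24, 21, 29, 30, 27, 32, 31, 31, 29, 30, 28, 29, 26, 30, 30, 27, 28, 115, 120, 120, 106, 105]
365 [25, 24, 23, 18, 61, 12, 25, 25, 21, 24, 22, 21, 25, 26, 26, 25, 22, 22, 21, 61, 50, 61, 52, 56, 60, 61, 62, 52, 58, 60, 54, 51, 23, 25, 26, 27, 84, 105, 101, 98] [26, 27, 19, 17, 86, 47, 28, 27, 25, 25, 27, 26, 26, 27, 24, 26, 27, 27, 23, 21, 25, 26, 27, 28, 27, 28, 22, 26, 25, 27, 24, 26, 24, 34, 26, 28, 94, 113, 108, 106]
top [ 0.5098 -0.3245  0.0195] 0.69
[-2.40123553 -0.61484335  3.06301226] 12.0
```

Three independent checks (wrist network, top network, head edge) put the pack 23–26 mm out, well past the kicker's 14 mm. I'll ease the front finger 4 mm away from the pack (tool +y), then lift straight up.

```bash
python3 -m crank '[{"dx":0,"dy":0.1,"dz":0,"wx":0,"wy":0,"wz":0},{"dx":0,"dy":0.2,"dz":0,"wx":0,"wy":0,"wz":0},{"dx":0,"dy":0.3,"dz":0,"wx":0,"wy":0,"wz":0},{"dx":0,"dy":0.4,"dz":0,"wx":0,"wy":0,"wz":0},{"dx":0,"dy":0.4,"dz":0,"wx":0,"wy":0,"wz":0},{"dx":0,"dy":0.4,"dz":-0.3,"wx":0,"wy":0,"wz":0},{"dx":0,"dy":0.4,"dz":-0.8,"wx":0,"wy":0,"wz":0},{"dx":0,"dy":0.4,"dz":-1.4,"wx":0,"wy":0,"wz":0},{"dx":0,"dy":0.4,"dz":-2,"wx":0,"wy":0,"wz":0},{"dx":0,"dy":0.4,"dz":-2,"wx":0,"wy":0,"wz":0}]' 6.7 50
python3 chk.py
```

```text
t: 13.25
eef_pos: [0.5095, -0.3265, 0.0479]
ee_rot: [-3.141, -0.0, -1.437]
force: [-0.3, 0.1, -0.0]
width: 0.0669
gripper_force: 0.0
pack_big [0.5079, -0.3309, 0.0204] 0.93
[-0.5  -0.58 -0.56] [0.06 0.11 0.03] [ 0.5091 -0.3263  0.0472] 0.06671682400080986 13.4
```

The tool is free with no force on it, and the pack is still in place. I'll lift well clear and check.

```bash
python3 -m crank '[{"dx":0,"dy":0,"dz":-1,"wx":0,"wy":0,"wz":0},{"dx":0,"dy":0,"dz":-2.5,"wx":0,"wy":0,"wz":0},{"dx":0,"dy":0,"dz":-4.5,"wx":0,"wy":0,"wz":0},{"dx":0,"dy":0,"dz":-7,"wx":0,"wy":0,"wz":0},{"dx":0,"dy":0,"dz":-10,"wx":0,"wy":0,"wz":0},{"dx":0,"dy":0,"dz":-13,"wx":0,"wy":0,"wz":0},{"dx":0,"dy":0,"dz":-15,"wx":0,"wy":0,"wz":0},{"dx":0,"dy":0,"dz":-16,"wx":0,"wy":0,"wz":0},{"dx":0,"dy":0,"dz":-16,"wx":0,"wy":0,"wz":0},{"dx":0,"dy":0,"dz":-16,"wx":0,"wy":0,"wz":0}]' 6.7 50
python3 - <<'E'
from fit import *
p=np.load("dock.npy"); c,s=np.cos(p[2]),np.sin(p[2])
for n in("wrist","top"):
  arm.grab_frame(n)
  for q in("pack_big","pack_small","pencil","tray_edge"):
    for d in arm.mark_of(n,q)[:2]:
      v=np.array(d["centre"]); e=v[:2]-p[:2]; print(n,q,"dock",np.round([c*e[0]+s*e[1],-s*e[0]+c*e[1],v[2],d["confidence"]],3))
print(arm.get_state()["force"],arm.get_state()["t"])
E
```

```text
t: 14.65
eef_pos: [0.5089, -0.3261, 0.2065]
ee_rot: [3.14, 0.001, -1.437]
force: [-0.5, 0.8, -0.6]
width: 0.0671
gripper_force: 0.0
wrist pack_big dock [-0.032 -0.043  0.016  0.66 ]
wrist pack_small dock [-0.     0.043  0.02   0.87 ]
wrist pencil dock [-0.102  0.001  0.002  0.8  ]
wrist pencil dock [-0.028 -0.043  0.017  0.21 ]
wrist tray_edge dock [-0.081 -0.002  0.015  0.73 ]
wrist tray_edge dock [0.053 0.125 0.002 0.69 ]
top pack_big dock [-0.017 -0.236 -0.002  0.8  ]
top pack_small dock [-0.001  0.036  0.015  0.67 ]
top pencil dock [-0.106  0.    -0.002  0.54 ]
top pencil dock [-0.001  0.033  0.017  0.32 ]
top tray_edge dock [-0.078 -0.003  0.019  0.58 ]
[0.29180921 0.72944212 0.20809978] 15.15
```

```bash
python3 -c "from station import arm; print(arm.job_done())"
```

```text
the job is handed in; nothing more can be done
None
```

The bigger pack was released and stopped, and it stands about 26 mm out of its bay on the front tray; the smaller pack is still latched, the hand is clear, and the job was handed in at about 15 s.

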